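# Close a sprung instrument case with its heatsink cover

## Robot

A 6-joint arm with a two-finger parallel gripper is mounted at the origin on the work surface. World frame = base frame: x ahead of the robot, y to its left, z up, the work surface at z = 0. Lengths are in mm, angles in rad, forces in N, time in s.
With the tool pointing down it reaches from about 275 to 825 mm from the base axis. Payload 4.9 kg.
Tool frame: the origin (TCP) lies at the very end of the fingers, on their centre line; the grasp point (between the pads) lies 19 mm behind it; z points along the fingers, y is the line along which they close (so a half turn about z gives the same grasp; the last joint's range is limited). The gripper opens to 85 mm and grips with 20 to 120 N. Pads are 22 mm wide; open, the fingers measure 114 mm over their backs; the gripper's body (76 mm by 85 mm) begins 54 mm behind the grasp point. The pads swing forward as they close: fully open they stand 13 mm farther back than shut.
Start: joints at [1.154, 0.326, -0.193, 1.052, 0, 1.437], TCP at [153.469, 528.172, 231.281] pointing down, gripper open.
Joint ranges: [-2.65, 2.65], [-0.97, 1.79], [-1.3, 1.35], [-1.93, 2.1], [-1.47, 1.37], [-3.14, 3.14]. Speed limits (rad/s): [2.57, 2.57, 3.14, 3.14, 3.14, 3.14].

## Interface

Orientations are given as a rotation vector (axis times angle).
In Python, from workcell import bot gives the robot as it stands.
- The arm moves only by the tool apply_moves, never from a script. Its argument "plan" is a list of rows, each a list of 3 entries, a list of its own where there are three numbers: the turn, a rotation vector about the tool's x, y, z in units of 8 degrees (1.0 is 8 degrees), then the shift along the tool's x, y, z in units of 30 mm (1.0 is 30 mm), then the closure, from -1 (fully open) to 1 (shut). In form: [[[rx, ry, rz], [tx, ty, tz], jaw], ...]. A call has 1 to 10 rows; each row is the pose to reach, as a shift and turn from the pose commanded when the call began, along the tool's axes at that moment; what a row does not reach only later rows make up. A row lasts 1/10 s, in which the tool goes at most 50 mm and 8.59 degrees, less where a joint would pass 70% of its speed; a pose out of reach is approached as far as the arm can. A call with a gripper value outside its range is refused whole. The fingers move at their own pace and stop on an object; "grip_force" is the grip in N (left out, the last holds). Time passes only in rows, so rows that repeat a pose let the fingers close. It gives the time, the measured TCP pose, the force, the opening and the grip force at its end, in the units of the state.
- bot.get_obs(): the state, without advancing time (a new reading comes with each control period).
- bot.capture(name): name is "scene" or "side" or "wrist"; returns a dict with "img" (420x560x3 uint8, red, green, blue), "range_z" (420x560 float32, mm along the optical axis (not along the pixel's ray), 0 where there is no reading), "vfov" (degrees; the focal length in pixels is half the picture's height over the tangent of half this angle, whatever the lens; pixels are square), "cx", "cy" (the principal point, pixels), "dist" ([k1, k2, p1, p2, k3] as OpenCV has them; the pictures are not rectified), "world_to_cam" (4x4, takes a point from world to camera coordinates); the wrist camera has in their place "tool_from_camera" (4x4, takes a point from camera to tool coordinates, whose origin is the TCP and whose axes are the flange's). Camera axes: x right, y down, z forward; pixel columns grow to the right and rows downward; lengths in mm; the calibration is good to about 2 mm. A picture is of the moment at which its call begins: read the wrist's pose just before it.
- bot.finish_job(): hands the job in; it is judged then, once.
The state is a dict: "time_s": time; "joint_pos": joint angles; "qd": joint speeds; "effort": joint torques, N m; "tool_pos": TCP position; "eef_rot": TCP orientation; "contact_force": force on the tool from outside, world axes, zero at the start; "moment": the same for the moment, N m; "gripper_width": opening from 0.0 (shut) to 1.0 (fully open); "gripper_force": force on a finger pad.
Only numpy, scipy, OpenCV 4.12 (cv2) and the standard library are available. Lean on these libraries where they do the work, as an engineer would, in place of code of your own. Each camera call takes 0.05 s, during which the arm holds its last target. There are 200 camera calls.

## Task

Put the loose cover (the aluminium plate carrying the long black heatsink) onto the open instrument case on the bench: tuck its narrow tongue under the case's metal lip, pushing back the spring behind the lip, and let the opposite edge down so the ridge below it drops inside the case wall, feeling your way and never forcing it. Leave the cover fully seated and level on the rim, let go of it, and leave the other things on the bench where they are.

Things in the scene. Friction and masses are not known exactly. Their poses are not given: they have to be found in the camera images.
- case: open-topped light grey metal instrument case fixed to the bench, 136 (x) by 100 (y) mm; circuit board inside, well below the rim. Origin: centre of the underside, z up. Wall tops (the rim) at z 50 mm; front wall x -68 to -62, side walls |y| 44 to 50. At the +x (rear) end a flat ledge at rim height, x 48 to 68, and over it a bracket with a lip
- lip_edge (a point): point on the case's rear ledge straight below the front edge of the aluminium lip: (58, 0, 50) mm in the case frame, same axes. The lip is 80 mm wide in y, overhangs from here towards +x, underside at z 58, top at z 61: the slot below it is 8 mm high and opens to -x
- spring_face (a point): middle of the sprung steel strip inside the slot, 66 mm wide, facing -x; its face is at x 61, z 54 mm in the case frame when free and can be pushed 9 mm to +x (about 1.2 N at first, 4.8 N fully back, then a hard stop). Axes as the case's
- seat (a point): where the cover's origin lies when seated: (0, 0, 40) mm in the case frame, with the cover's axes along the case's; the spring then holds the cover's front ridge against the inside of the front wall, the tongue's tip 4 mm past the spring's free face
- cover: loose aluminium cover, 0.2 to 0.35 kg, lying right way up on its ridge. Origin at the underside of the ridge (bench level), z up. Plate 4 mm thick, underside z 10, top z 14 mm, x -67 to 53, |y| up to 49. Below it a U-shaped ridge 10 mm deep, 4 thick: front bar with outer face x -62, side bars with outer faces |y| 42, x -58 to 38
- tongue_tip (a point): middle of the lower edge of the end of the cover's tongue, (65, 0, 10) mm in the cover frame, same axes. The tongue is the plate's narrower +x end: 4 mm thick, 64 mm wide, from x 53 to 65
- heatsink (a point): centre of the top of the cover's black finned heatsink, (-7, 0, 38) mm in the cover frame, same axes. The heatsink is 32 mm (x) by 60 mm (y), from z 14 (the plate's top) to z 38: the place to grip the cover, best across the 32 mm
- screwdriver: bystander: loose screwdriver with a black handle, 170 mm, lying along its x; origin mid-length on the bench
- flux_jar: bystander: small amber jar, 44 mm across, 55 mm tall; origin centre of its underside
- breadboard: bystander: white breadboard, 55 x 165 x 9 mm; origin centre of its underside
- solder_spool: bystander: spool of solder standing on its flange, 56 mm across, 42 mm tall; origin centre of its underside
- parts_tray: bystander: grey divided parts tray, 90 x 120 x 28 mm; origin centre of its underside
- multimeter: bystander: black hand multimeter lying on its back, 175 x 85 x 32 mm; origin centre of its underside
- phone: bystander: black phone, 150 x 72 x 8 mm; origin centre of its underside
- spare_heatsink: bystander: small loose black heatsink with no plate, 34 x 44 x 25 mm; origin centre of its underside
Things that resemble listed ones, but are neither listed nor needed, are in the scene too. Of the things that look like the case, the larger one is meant.

How it is judged (in metres and radians):
At the end, for the whole second after the job is handed in: The cover rests on the case's rim with its tongue under the lip and its ridge inside the front wall: its frame within about 4 mm along and across of the seated place, seated in height to 2 mm, level within 0.025 rad, its axis within 0.06 rad of the case's, and still (under 10 mm/s) (x of cover in the frame of case between -0.003 and 0.0045 m and y of cover in the frame of case between -0.004 and 0.004 m and z of cover in the frame of case between 0.038 and 0.0417 m and angle between cover's own z axis and vertical below 0.025 rad and angle between the x axis of cover and the x axis of case, either way round below 0.06 rad and linear speed of cover below 0.01 m/s); the robot touches nothing.
It fails at once if a bystander is moved more than 30 mm (distance of any of screwdriver, flux_jar, breadboard, solder_spool, parts_tray, multimeter, phone, spare_heatsink from where it was at the start of the episode above 0.03 m).
It fails at once if the cover is forced against the case with more than 45 N (contact force between cover and case above 45 N).
It also fails if it takes over 45 s, if anything falls off the work surface, if the arm or the gripper's body presses on something with over 40 N, if the wrist force passes 120 N, or if a joint passes its speed limit or range.

## Working session

There is one attempt and no reset: what is moved stays moved. The work goes in short steps, Python scripts to look and compute and a tool call to move; the robot and the scene stay as the last step left them, time stands still between calls to the robot, and variables do not carry over. Pictures are saved under pics/ and viewed, at most 10 in all, crops included, and the job is handed in when it is done.

Besides the shell and the picture viewer there is one more tool, called after "Request:" as name([rows], argument=value, ...), one row to a line, values as JSON. apply_moves: Moves the arm, as the interface text tells. Its arguments: {"type":"object","properties":{"plan":{"type":"array"},"grip_force":{"type":"number"}},"required":["plan"]}

```bash
mkdir -p pics; cat > h.py <<'E'
import numpy as np, cv2
from workcell import bot
from scipy.spatial.transform import Rotation as R
def K(c):
    f=c['img'].shape[0]/2/np.tan(np.radians(c['vfov'])/2)
    return np.array([[f,0,c['cx']],[0,f,c['cy']],[0,0,1.]])
def w2c(c,obs=None):
    if 'world_to_cam' in c: return np.array(c['world_to_cam'])
    T=np.eye(4);T[:3,:3]=R.from_rotvec(obs['eef_rot']).as_matrix();T[:3,3]=obs['tool_pos']
    return np.linalg.inv(T@np.array(c['tool_from_camera']))
def cloud(c,W):
    h,w=c['range_z'].shape;u,v=np.meshgrid(np.arange(w),np.arange(h))
    n=cv2.undistortPoints(np.stack([u,v],-1).reshape(-1,1,2).astype(float),K(c),np.array(c['dist'],float)).reshape(h,w,2)
    P=np.dstack([n,np.ones((h,w))])*c['range_z'][...,None]
    Wi=np.linalg.inv(W);P=P@Wi[:3,:3].T+Wi[:3,3];P[c['range_z']<=0]=np.nan
    return P
def save(n,im): cv2.imwrite('pics/'+n,cv2.cvtColor(im,cv2.COLOR_RGB2BGR))
E
python3 - <<'E'
from h import *
o=bot.get_obs();print(o)
for n in['scene','side','wrist']:
    c=bot.capture(n);save(n+'0.png',c['img']);np.savez(n+'0.npz',P=cloud(c,w2c(c,o)),img=c['img'],W=w2c(c,o),K=K(c),dist=c['dist'])
    print(n,np.linalg.inv(w2c(c,o))[:3,3].round(),np.mean(c['range_z']>0))
E
```

```text
{'time_s': 0.0, 'joint_pos': array([ 1.15383255e+00,  3.26919962e-01, -1.93594267e-01,  1.05197924e+00,
       -5.63217905e-06,  1.43658418e+00]), 'qd': array([ 0.00220918,  0.00133068, -0.000503  ,  0.00021687, -0.00034246,
       -0.00101626]), 'effort': array([ 2.68384392e-04, -4.43399084e+01,  2.62441760e+01,  1.53677532e-02,
       -2.69468201e-04, -3.95524168e-06]), 'tool_pos': array([153.21068539, 527.62856803, 230.51090544]), 'eef_rot': array([-4.42602712e-01, -3.10979633e+00,  2.56731091e-03]), 'contact_force': array([ 0.29595391,  0.86170206, -0.39365462]), 'moment': array([0.02022048, 0.05164226, 0.00700379]), 'gripper_force': 0.0, 'gripper_width': 0.9961569303756064}
scene [1022.  801. 1281.] 0.995922619047619
side [  241. -1021.   887.] 0.9961607142857143
wrist [ 73. 552. 373.] 0.9959183673469387
```

View pics/scene0.png

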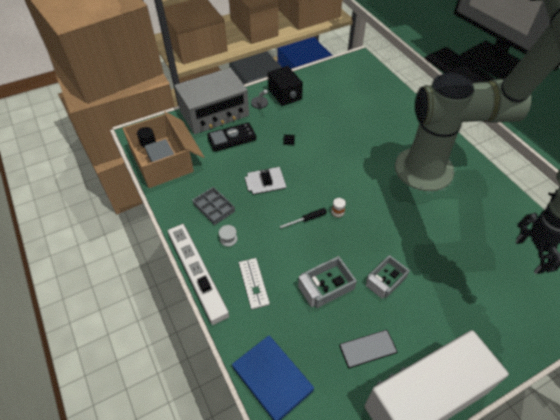

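View pics/side0.png

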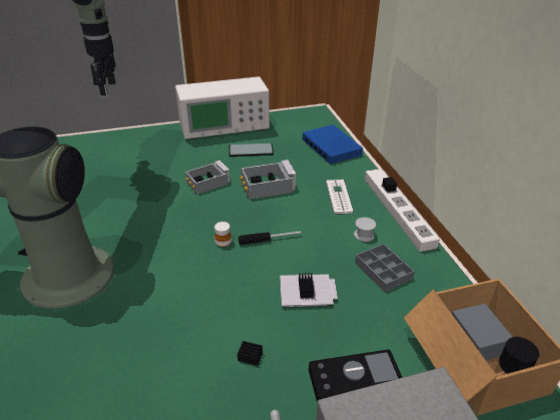

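The cover, an aluminium plate with a black finned heatsink, is at scene (266,180) and side (307,290), tongue to the right in side view. Possible mix-ups for the cover are the spare heatsink at scene (289,140) / side (250,353) and the power strip's dark block at scene (204,285). For the case, the larger one is at scene (326,282) / side (268,179), lip to the right in side view, and the smaller decoy is at scene (387,277) / side (207,177).

```bash
python3 - <<'E'
from h import *
S=np.load('scene0.npz');D=np.load('side0.npz')
for n,Z,(cu,cv),(au,av) in[('s',S,(266,180),(326,282)),('d',D,(307,290),(268,179))]:
    P=Z['P'];print(n,'cover px',P[cv,cu].round(),'case',P[av,au].round())
    def reg(u,v,r,z0,z1,name):
        c=P[v,u];m=(np.hypot(P[...,0]-c[0],P[...,1]-c[1])<r)&(P[...,2]>z0)&(P[...,2]<z1)
        q=P[m];
        if len(q)<10: print(name,len(q));return
        k=m.astype(np.uint8);_,lab,st,_=cv2.connectedComponentsWithStats(k);q=P[lab==1+st[1:,4].argmax()]
        r_=cv2.minAreaRect(q[:,:2].astype(np.float32));print(name,len(q),'med z',np.median(q[:,2]).round(1),np.array(r_[0]).round(1),np.array(r_[1]).round(1),round(r_[2],2))
    reg(cu,cv,110,9,20,'plate');reg(cu,cv,110,28,45,'hs');reg(au,av,110,44,55,'rim');reg(au,av,110,56.,68,'lip')
a=cv2.resize(S['img'][150:220,220:320],None,fx=5,fy=5);b=cv2.resize(D['img'][150:220,170:310],None,fx=5,fy=5)
c=cv2.resize(D['img'][260:320,260:360],None,fx=5,fy=5)
im=np.zeros((600,800,3),np.uint8);im[:300,:400]=a[:300,:400];im[:300,400:]=c[:300,:400];im[300:,:700]=b[:300];save('crop.png',im)
E
```

```text
s cover px [ 545. -208.   19.] case [571. 244.  15.]
plate 560 med z 14.4 [ 547.4 -215.6] [104.8 132.6] 75.59
hs 104 med z 35.9 [ 541.4 -215.6] [69.1 33.1] 76.61
rim 355 med z 49.8 [575.8 248.7] [103.6 149.8] 89.79
lip 196 med z 61.2 [637.9 248.5] [81.7 26.1] 88.43
d cover px [ 536. -245.   38.] case [579. 261.  15.]
plate 1322 med z 12.6 [ 548.3 -221.4] [100.4 132.3] 75.84
hs 76 med z 36.1 [ 539.3 -218.2] [61.5 10.8] 75.61
rim 314 med z 47.5 [575.  243.2] [146.9 110.3] 0.73
lip 103 med z 59.5 [638.3 242.5] [76.9 22.2] 88.97
```

View pics/crop.png

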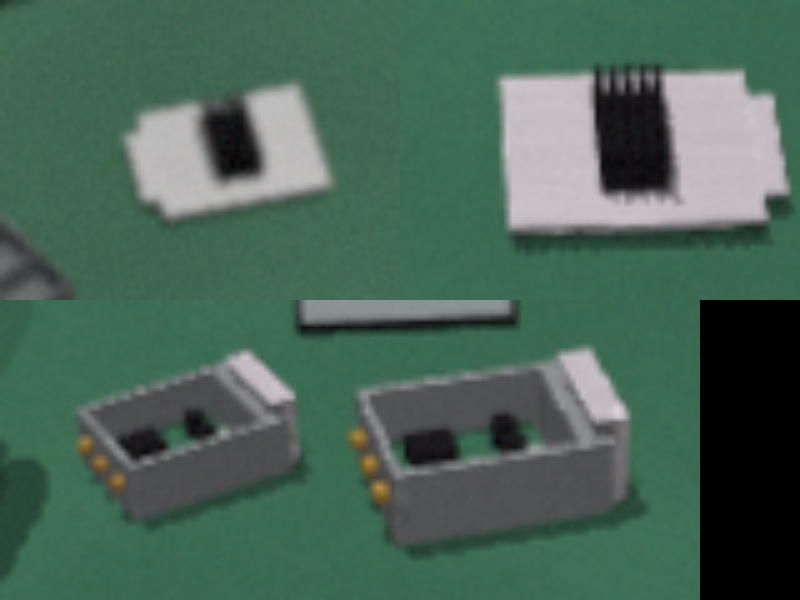

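The crop confirms the choice: the cover's tongue points along about -14° in world, and the larger case's lip is at its +x end, with its axis near 0°. Next is a helper for move units, then a closer look from the wrist.

```bash
cat >> h.py <<'E'
def pose(yaw,tilt=0):  # tool y along object's x (yaw deg), tilt deg about object's y (tongue down +)
    A=np.array([[0,1,0],[1,0,0],[0,0,-1.]])
    return R.from_euler('z',yaw,degrees=True)*R.from_euler('y',tilt,degrees=True)*R.from_matrix(A)
def delta(p,r):
    o=bot.get_obs();r0=R.from_rotvec(o['eef_rot'])
    print('turn',((r0.inv()*r).as_rotvec(degrees=True)/8).round(3),'shift',(r0.inv().apply(np.array(p)-o['tool_pos'])/30).round(3))
E
python3 - <<'E'
from h import *
c=bot.capture('wrist');print(np.array(c['tool_from_camera']).round(3),c['vfov'])
delta([575,165,330],pose(0))
E
```

```text
[[-0.00000e+00 -9.47000e-01 -3.22000e-01  8.35690e+01]
 [ 1.00000e+00 -0.00000e+00 -1.00000e-03  7.96000e-01]
 [ 1.00000e-03 -3.22000e-01  9.47000e-01 -1.42788e+02]
 [ 0.00000e+00  0.00000e+00  0.00000e+00  1.00000e+00]] 64.64596274991654
turn [-8.000e-03  4.000e-03  9.224e+00] shift [-16.872  -7.694  -3.301]
```

```bash
python3 - <<'E'
from h import *
delta([575,275,250],pose(0))
E
```

```text
turn [-8.000e-03  4.000e-03  9.224e+00] shift [-15.849  -4.17   -0.638]
```

Request:
apply_moves([
  [[0,0,9.2],[-15.85,-4.17,-0.65],-1],
  [[0,0,9.2],[-15.85,-4.17,-0.65],-1],
  [[0,0,9.2],[-15.85,-4.17,-0.65],-1],
  [[0,0,9.2],[-15.85,-4.17,-0.65],-1],
  [[0,0,9.2],[-15.85,-4.17,-0.65],-1],
  [[0,0,9.2],[-15.85,-4.17,-0.65],-1],
  [[0,0,9.2],[-15.85,-4.17,-0.65],-1],
  [[0,0,9.2],[-15.85,-4.17,-0.65],-1],
  [[0,0,9.2],[-15.85,-4.17,-0.65],-1],
  [[0,0,9.2],[-15.85,-4.17,-0.65],-1],
])

```text
time_s: 1.2
tool_pos: [577.2, 273.5, 250.6]
eef_rot: [2.22, 2.222, -0.0]
contact_force: [0.2, 0.3, -0.9]
gripper_width: 1.002
gripper_force: 0.0
```

```bash
cat >> h.py <<'E'
def near(P,c,r,z0,z1):
    m=(np.hypot(P[...,0]-c[0],P[...,1]-c[1])<r)&(P[...,2]>z0)&(P[...,2]<z1)
    _,lab,st,_=cv2.connectedComponentsWithStats(m.astype(np.uint8));return lab==1+st[1:,4].argmax()
def rect(q,name):
    q=q.reshape(-1,3);r_=cv2.minAreaRect(q[:,:2].astype(np.float32));print(name,len(q),'z',np.median(q[:,2]).round(1),np.array(r_[0]).round(1),np.array(r_[1]).round(1),round(r_[2],2),'px lims',np.percentile(q,[.3,99.7],axis=0).round(1).tolist())
E
python3 - <<'E'
from h import *
delta([548,-190,250],pose(-14.4))
o=bot.get_obs();c=bot.capture('wrist');save('w1.png',c['img']);P=cloud(c,w2c(c,o));np.savez('w1.npz',P=P,img=c['img'],W=w2c(c,o),K=K(c),dist=c['dist'])
m=near(P,(575,246),110,44,54);rect(P[m],'rim');rect(P[near(P,(638,246),70,56.5,66)],'lip')
q=P[m]
for a,b in[(530,545),(560,575),(595,610)]:
    s=q[(q[:,0]>a)&(q[:,0]<b)];L=s[s[:,1]<246][:,1];H=s[s[:,1]>246][:,1];print(a,np.percentile(L,[2,98]).round(1),np.percentile(H,[2,98]).round(1))
for a in(215,245,265):
    s=q[abs(q[:,1]-a)<8];F=s[s[:,0]<575][:,0];G=s[s[:,0]>575][:,0];print(a,np.percentile(F,[2,98]).round(1),np.percentile(G,[2,98]).round(1))
E
```

```text
turn [1.000e-03 1.000e-03 1.805e+00] shift [-15.449  -0.984   0.022]
rim 2968 z 50.0 [575.2 247.6] [148.1  99.8] 0.23 px lims [[501.5, 198.0, 44.1], [644.6, 297.5, 52.2]]
lip 1522 z 61.2 [638.2 247.6] [22.2 80.2] 0.27 px lims [[627.2, 208.1, 58.4], [649.1, 287.3, 63.1]]
530 [198.1 203.6] [291.9 297.2]
560 [198.1 203.6] [292.  297.3]
595 [198.2 203.7] [291.9 297.4]
215 [501.6 507.6] [617.4 628.5]
245 [501.6 507.6] [617.3 628.3]
265 [501.6 507.5] [617.2 628.4]
```

View pics/w1.png

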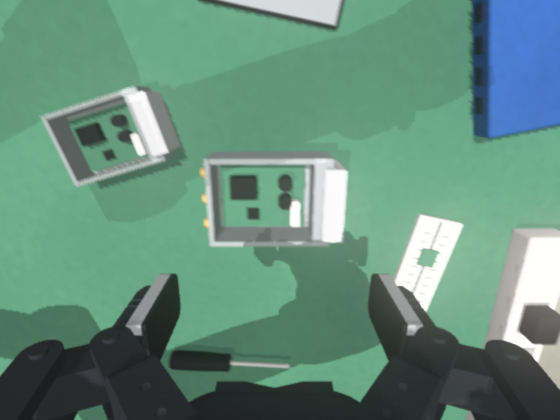

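The picture shows the large case in full at about (275,200), lip to the right. It measures 136×100 with the rim at z 50, which gives the case origin at (569.5, 247.7) and yaw about 0.2°. Next, the cover.

Request:
apply_moves([
  [[0,0,1.8],[-15.45,-1,0],-1],
  [[0,0,1.8],[-15.45,-1,0],-1],
  [[0,0,1.8],[-15.45,-1,0],-1],
  [[0,0,1.8],[-15.45,-1,0],-1],
  [[0,0,1.8],[-15.45,-1,0],-1],
  [[0,0,1.8],[-15.45,-1,0],-1],
  [[0,0,1.8],[-15.45,-1,0],-1],
  [[0,0,1.8],[-15.45,-1,0],-1],
  [[0,0,1.8],[-15.45,-1,0],-1],
  [[0,0,1.8],[-15.45,-1,0],-1],
])

```text
time_s: 2.25
tool_pos: [546.1, -192.6, 250.5]
eef_rot: [2.483, 1.923, -0.002]
contact_force: [-0.9, 0.1, 0.1]
gripper_width: 1.003
gripper_force: 0.0
```

```bash
python3 - <<'E'
from h import *
o=bot.get_obs();print(o['tool_pos'],abs(o['qd']).max());c=bot.capture('wrist');save('w2.png',c['img']);P=cloud(c,w2c(c,o))
m=near(P,(548,-219),110,8,19);rect(P[m],'plate')
h=near(P,(541,-217),60,30,45);rect(P[h],'hs')
q=P[m]
A=np.radians(-14.4);M=np.array([[np.cos(A),-np.sin(A)],[np.sin(A),np.cos(A)]])
l=(q[:,:2]-[548,-218])@M
for a in(-40,-20,20,40):
    s=l[abs(l[:,1]-a)<3][:,0];print('x at y',a,s.min().round(1),s.max().round(1))
for a in(-55,-35,40,58):
    s=l[abs(l[:,0]-a)<3][:,1];print('y at x',a,s.min().round(1),s.max().round(1))
l=(P[h][:,:2]-[548,-218])@M;print('hs',np.percentile(l,[1,99],axis=0))
E
```

```text
[ 546.08951466 -192.57315237  250.45436681] 0.19721948654495633
plate 7091 z 14.1 [ 548.1 -217.7] [ 98.3 132.1] 76.07 px lims [[476.4, -274.1, 11.8], [615.9, -158.0, 16.5]]
hs 205 z 37.9 [ 549.1 -217.6] [60.   3.5] 75.89 px lims [[540.7, -246.7, 30.1], [557.9, -188.4, 40.4]]
x at y -40 -65.1 54.2
x at y -20 -65.4 65.1
x at y 20 -65.8 65.1
x at y 40 -65.9 53.7
y at x -55 -49.1 48.4
y at x -35 -48.0 49.0
y at x 40 -48.1 49.3
y at x 58 -30.9 33.1
hs [[ -0.86858641 -28.86997433]
 [  2.84905234  30.3779577 ]]
```

View pics/w2.png

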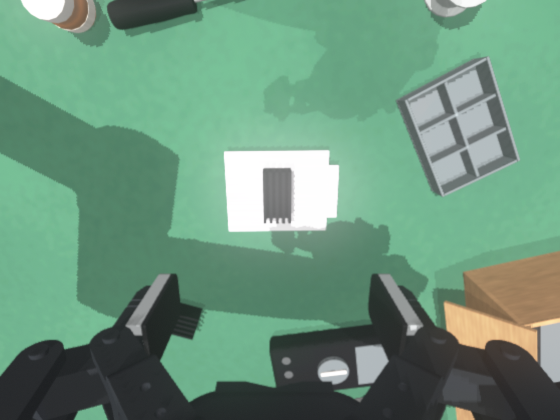

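The picture shows the cover at (278,190), yaw -14.0°, plate centre (548.1, -217.7) at z 14.1. The heatsink centre is therefore (542.3, -216.2). The multimeter and spare heatsink lie clear of it.

```bash
python3 - <<'E'
from h import *
print(bot.get_obs()['tool_pos'],abs(bot.get_obs()['qd']).max())
delta([542.3,-216.2,16],pose(-14.0))
E
```

```text
[ 546.14918169 -192.73191676  250.36730633] 0.0656642282108006
turn [-0.     0.011 -0.064] shift [-0.777  0.072  7.813]
```

Request:
apply_moves([
  [[0,0,-0.06],[-0.78,0.07,1.6],-1],
  [[0,0,-0.06],[-0.78,0.07,3.2],-1],
  [[0,0,-0.06],[-0.78,0.07,4.8],-1],
  [[0,0,-0.06],[-0.78,0.07,5.8],-1],
  [[0,0,-0.06],[-0.78,0.07,6.2],-1],
  [[0,0,-0.06],[-0.78,0.07,6.2],-1],
  [[0,0,-0.06],[-0.78,0.07,6.2],-1],
])

```text
time_s: 3.0
tool_pos: [544.3, -211.4, 66.3]
eef_rot: [2.469, 1.94, 0.002]
contact_force: [0.3, -0.4, 1.0]
gripper_width: 0.999
gripper_force: 0.0
```

```bash
python3 - <<'E'
from h import *
o=bot.get_obs();print(o['tool_pos'],abs(o['qd']).max())
delta([542.3,-216.2,16],pose(-14.0))
c=bot.capture('wrist');save('w3.png',c['img']);P=cloud(c,w2c(c,o))
m=near(P,(548,-219),110,8,19);rect(P[m],'plate')
h=near(P,(541,-217),60,30,45);rect(P[h],'hs')
E
```

```text
[ 544.30874696 -211.35627665   66.26375088] 0.020423451620763106
turn [0.015 0.003 0.041] shift [-0.172 -0.03   1.675]
plate 22342 z 14.2 [ 548. -218.] [ 99.  132.1] 76.01 px lims [[476.9, -274.1, 11.6], [616.2, -157.3, 16.6]]
hs 699 z 38.0 [ 556.1 -219.7] [60.7  3.7] 76.2 px lims [[547.5, -248.6, 30.4], [564.7, -190.2, 39.5]]
```

View pics/w3.png

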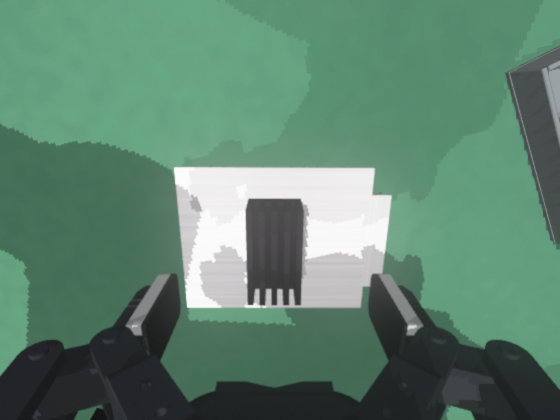

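The picture shows the fingers straddling the heatsink at (275,250), and the plate pose agrees with the last one. Descending and gripping.

Request:
apply_moves([
  [[0,0,0.04],[-0.17,-0.03,0.8],-1],
  [[0,0,0.04],[-0.17,-0.03,1.3],-1],
  [[0,0,0.04],[-0.17,-0.03,1.65],-1],
  [[0,0,0.04],[-0.17,-0.03,1.65],-1],
  [[0,0,0.04],[-0.17,-0.03,1.65],-1],
  [[0,0,0.04],[-0.17,-0.03,1.65],-1],
], grip_force=70)

```text
time_s: 3.65
tool_pos: [541.9, -216.6, 16.5]
eef_rot: [2.475, 1.932, 0.001]
contact_force: [0.1, 0.5, 0.2]
gripper_width: 1.001
gripper_force: 0.0
```

```bash
python3 - <<'E'
from h import *
o=bot.get_obs();print(o['contact_force'])
delta([542.4,-216.2,15],pose(-14.0))
E
```

```text
[0.06311141 0.45195368 0.15271425]
turn [ 0.014  0.004 -0.004] shift [0.016 0.012 0.049]
```

Request:
apply_moves([
  [[0,0,0],[0,0,0],0.1],
  [[0,0,0],[0,0,0],0.5],
  [[0,0,0],[0,0,0],1],
  [[0,0,0],[0,0,0],1],
  [[0,0,0],[0,0,0],1],
  [[0,0,0],[0,0,0],1],
  [[0,0,0],[0,0,0],1],
  [[0,0,0],[0,0,0],1],
], grip_force=70)

```text
time_s: 4.45
tool_pos: [541.6, -216.5, 15.9]
eef_rot: [2.475, 1.932, 0.001]
contact_force: [-0.7, 0.7, 5.9]
gripper_width: 0.36
gripper_force: 70.4
```

```bash
python3 - <<'E'
from h import *
o=bot.get_obs();print(o['contact_force'],o['tool_pos'],o['gripper_width']*85)
E
```

```text
[-0.73670313  0.7102063   5.89284294] [ 541.62370472 -216.47495084   15.89463829] 30.56464415110968
```

Request:
apply_moves([
  [[0,0,0],[0,0,-0.1],1],
  [[0,0,0],[0,0,-0.5],1],
  [[0,0,0],[0,0,-1.3],1],
  [[0,0,0],[0,0,-2.3],1],
  [[0,0,0],[0,0,-3.3],1],
  [[0,0,0],[0,0,-4],1],
  [[0,0,0],[0,0,-4.3],1],
  [[0,0,0],[0,0,-4.3],1],
  [[0,0,0],[0,0,-4.3],1],
  [[0,0,0],[0,0,-4.3],1],
])

```text
time_s: 5.45
tool_pos: [539.9, -215.6, 142.7]
eef_rot: [-2.474, -1.931, 0.002]
contact_force: [-0.3, -0.5, -2.4]
gripper_width: 0.361
gripper_force: 69.7
```

```bash
cat >> h.py <<'E'
def held():
    """cover pose in tool frame from wrist cloud: fit plate plane and outline"""
    o=bot.get_obs();c=bot.capture('wrist');img=c['img']
    W=np.linalg.inv(np.array(c['tool_from_camera']));P=cloud(c,W)  # tool coords
    m=(abs(P[...,2])<16)&(P[...,0]>-60)&(P[...,0]<75)&(abs(P[...,1])<85)&(img.min(-1)>110)
    _,lab,st,_=cv2.connectedComponentsWithStats(m.astype(np.uint8));m=lab==1+st[1:,4].argmax()
    q=P[m];A=np.c_[q[:,:2],np.ones(len(q))];w=np.ones(len(q),bool)
    for _ in range(4):
        k=np.linalg.lstsq(A[w],q[w,2],rcond=None)[0];w=abs(q[:,2]-A@k)<2.5
    print('plate top z=%.4fx+%.4fy+%.2f'%tuple(k),len(q));rect(q[w],'plate tool')
    q=q[w]
    for a in(5,15,25): s=q[abs(q[:,0]-a)<3][:,1];print(' y lims at x',a,s.min().round(1),s.max().round(1))
    for a in(-50,-35,30,45): s=q[abs(q[:,1]-a)<4][:,0];print(' x max at y',a,s.max().round(1))
    return o,img
E
python3 - <<'E'
from h import *
o,im=held();print(o['contact_force'],o['moment'],o['gripper_width'],o['tool_pos']);save('w4.png',im)
E
```

```text
plate top z=0.0010x+0.0000y+1.77 26910
plate tool 26485 z 1.8 [11.2  5.2] [132.7  76.9] 89.88 px lims [[-24.8, -60.4, 0.2], [49.3, 70.4, 3.7]]
 y lims at x 5 -60.8 70.8
 y lims at x 15 -60.9 71.2
 y lims at x 25 -60.8 71.1
 x max at y -50 49.3
 x max at y -35 49.3
 x max at y 30 49.4
 x max at y 45 49.4
[-0.34968797 -0.49685667 -2.35700487] [0.05750311 0.0340249  0.04219412] 0.361456033566629 [ 539.90633032 -215.61330116  142.70365766]
```

View pics/w4.png

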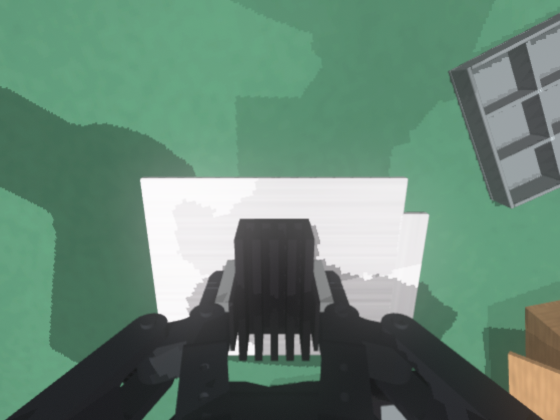

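The picture shows the cover held square in the fingers, level in the tool frame. Its origin in the tool frame is (0.35, 6.15, 15.8). Planning the insertion poses by tongue tip.

```bash
cat >> h.py <<'E'
C=np.array([569.6,247.8,0]);CY=0.2;OFF=np.array([0.35,6.15,15.8])
def tool_for_tip(tx,tz,th,ty=0):
    """tongue tip lower edge at (tx,ty,tz) in case frame, tilt th deg"""
    Rc=R.from_euler('z',CY,degrees=True)*R.from_euler('y',th,degrees=True)
    tc=C+R.from_euler('z',CY,degrees=True).apply([tx,ty,tz])-Rc.apply([65,0,10])
    r=pose(CY,th);return tc-r.apply(OFF),r
def where():
    o=bot.get_obs();r=R.from_rotvec(o['eef_rot']);B=R.from_matrix(np.array([[0,1,0],[1,0,0],[0,0,-1.]]))
    Rc=R.from_euler('z',-CY,degrees=True)*r*B.inv();t=R.from_euler('z',-CY,degrees=True).apply(o['tool_pos']+r.apply(OFF)-C)
    e=Rc.as_euler('zyx',degrees=True);print('t',o['time_s'],'origin',t.round(2),'tip',(t+Rc.apply([65,0,10])).round(2),'ridge',(t+Rc.apply([-62,0,0])).round(2),'yaw,tilt,roll',e.round(2),'F',o['contact_force'].round(1),'M',o['moment'].round(2),'grip',round(o['gripper_width'],3),'qd',abs(o['qd']).max().round(3))
E
python3 - <<'E'
from h import *
where();p,r=tool_for_tip(53,100,0);print(p);delta(p,r)
E
```

```text
t 5.5 origin [ -25.21 -464.47  126.92] tip [  37.82 -480.48  136.74] ridge [ -85.3  -449.22  127.09] yaw,tilt,roll [-14.24   0.14   0.08] F [ 0.7 -0.7 -3.2] M [-0.03 -0.01  0.04] grip 0.358 qd 0.005
[551.4513323  247.38664681 105.8       ]
turn [-0.019 -0.008 -1.78 ] shift [15.064 -3.371  1.252]
```

Request:
apply_moves([
  [[0,0,-0.1],[0.5,-0.1,-0.3],1],
  [[0,0,-0.3],[1.5,-0.4,-0.5],1],
  [[0,0,-0.5],[3,-0.7,-0.5],1],
  [[0,0,-0.7],[4.5,-1,-0.5],1],
  [[0,0,-0.9],[6,-1.3,-0.5],1],
  [[0,0,-1.1],[7.5,-1.7,-0.5],1],
  [[0,0,-1.3],[9,-2,-0.5],1],
  [[0,0,-1.5],[10.5,-2.3,-0.5],1],
  [[0,0,-1.6],[11.7,-2.6,-0.5],1],
  [[0,0,-1.7],[12.7,-2.8,-0.5],1],
], grip_force=90)

```text
time_s: 6.5
tool_pos: [550.7, 177.0, 159.3]
eef_rot: [-2.226, -2.216, 0.0]
contact_force: [0.6, -0.4, -3.5]
gripper_width: 0.351
gripper_force: 94.6
```

```bash
python3 - <<'E'
from h import *
where();p,r=tool_for_tip(53,100,9);print(p);delta(p,r)
E
```

```text
t 6.5 origin [-12.98 -70.42 143.45] tip [ 52.03 -70.94 153.39] ridge [-74.98 -69.93 143.51] yaw,tilt,roll [-0.45  0.05  0.03] F [ 0.6 -0.4 -3.5] M [ 0.01 -0.04  0.01] grip 0.351 qd 0.507
[553.2346159  247.39287167 116.85890456]
turn [ 1.118 -0.008 -0.056] shift [2.346 0.075 1.415]
```

Request:
apply_moves([
  [[0.1,0,-0.05],[0.7,0.05,0.1],1],
  [[0.4,0,-0.05],[1.4,0.08,0.4],1],
  [[0.7,0,-0.05],[2,0.08,0.8],1],
  [[1,0,-0.05],[2.35,0.08,1.2],1],
  [[1.12,0,-0.05],[2.35,0.08,1.4],1],
  [[1.12,0,-0.05],[2.35,0.08,1.4],1],
  [[1.12,0,-0.05],[2.35,0.08,1.4],1],
  [[1.12,0,-0.05],[2.35,0.08,1.4],1],
])

```text
time_s: 7.3
tool_pos: [555.0, 243.9, 118.2]
eef_rot: [-2.142, -2.139, 0.165]
contact_force: [-0.5, -0.1, -2.1]
gripper_width: 0.358
gripper_force: 94.7
```

```bash
python3 - <<'E'
from h import *
where();p,r=tool_for_tip(53,60,9);delta(p,r);held()
E
```

```text
t 7.3 origin [-10.99  -3.54 101.6 ] tip [ 54.77  -3.86 101.44] ridge [-72.25  -3.25 111.17] yaw,tilt,roll [-0.28  8.88  0.09] F [-0.5 -0.1 -2.1] M [ 0.04 -0.3  -0.03] grip 0.358 qd 0.007
turn [ 0.014 -0.011 -0.034] shift [0.117 0.155 1.369]
plate top z=0.0015x+0.0003y+1.97 26917
plate tool 26529 z 2.0 [11.4  5.4] [ 77.1 133.2] 0.37 px lims [[-24.7, -60.2, 0.4], [49.4, 70.6, 3.9]]
 y lims at x 5 -60.7 71.1
 y lims at x 15 -60.5 71.0
 y lims at x 25 -60.6 71.3
 x max at y -50 49.4
 x max at y -35 49.6
 x max at y 30 49.6
 x max at y 45 49.5
```

Request:
apply_moves([
  [[0,0,-0.03],[0.12,0.03,0.4],1],
  [[0,0,-0.03],[0.12,0.06,0.9],1],
  [[0,0,-0.03],[0.12,0.1,1.25],1],
  [[0,0,-0.03],[0.12,0.12,1.37],1],
  [[0,0,-0.03],[0.12,0.12,1.37],1],
  [[0,0,-0.03],[0.12,0.12,1.37],1],
])

```text
time_s: 7.95
tool_pos: [552.4, 248.0, 76.4]
eef_rot: [-2.136, -2.143, 0.166]
contact_force: [-0.1, 0.5, -2.6]
gripper_width: 0.354
gripper_force: 94.7
```

```bash
python3 - <<'E'
from h import *
where();p,r=tool_for_tip(53,51,9);delta(p,r)
o=bot.get_obs();c=bot.capture('wrist');save('w5.png',c['img']);s=bot.capture('side');save('s5.png',cv2.resize(s['img'][130:220,210:330],None,fx=6,fy=6,interpolation=2))
P=cloud(c,w2c(c,o))
m=near(P,(638,246),70,56.5,66);rect(P[m],'lip')
E
```

```text
t 7.95 origin [-13.62   0.64  59.86] tip [52.14  0.63 59.65] ridge [-74.87   0.63  69.48] yaw,tilt,roll [-0.01  8.93  0.08] F [-0.1  0.5 -2.6] M [-0.01 -0.26  0.05] grip 0.354 qd 0.008
turn [ 0.009 -0.01   0.001] shift [-0.021  0.073  0.277]
lip 6953 z 61.3 [638.6 247.3] [23.  80.8] 0.02 px lims [[627.4, 208.2, 58.1], [649.6, 287.5, 62.9]]
```

View pics/w5.png

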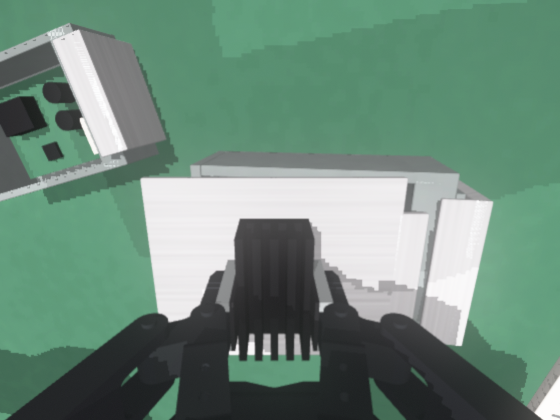

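The picture shows the tongue at (415,270) just short of the lip at (465,270), and centred on it. Descending gently onto the ledge.

Request:
apply_moves([
  [[0,0,0],[-0.02,0.015,0.1],1],
  [[0,0,0],[-0.02,0.03,0.2],1],
  [[0,0,0],[-0.02,0.04,0.25],1],
  [[0,0,0],[-0.02,0.04,0.27],1],
  [[0,0,0],[-0.02,0.04,0.27],1],
])

```text
time_s: 8.55
tool_pos: [551.8, 247.3, 67.8]
eef_rot: [-2.136, -2.143, 0.167]
contact_force: [0.2, -0.4, -2.7]
gripper_width: 0.354
gripper_force: 94.7
```

```bash
python3 -c "
from h import *
where();delta(*tool_for_tip(53,50,9))"
```

```text
t 8.55 origin [-14.15  -0.08  51.21] tip [51.61 -0.09 50.95] ridge [-75.39  -0.08  60.89] yaw,tilt,roll [-0.01  8.98  0.07] F [ 0.2 -0.4 -2.7] M [-0.03 -0.22 -0.01] grip 0.354 qd 0.004
turn [ 0.003 -0.008  0.   ] shift [0.003 0.051 0.023]
```

Request:
apply_moves([
  [[0,0,0],[0,0.06,-0.01],1],
  [[0,0,0],[0,0.13,-0.02],1],
  [[0,0,0],[0,0.19,-0.03],1],
  [[0,0,0],[0,0.25,-0.04],1],
  [[0,0,0],[0,0.3,-0.048],1],
  [[0,0,0],[0,0.3,-0.048],1],
])

```text
time_s: 9.15
tool_pos: [560.9, 247.4, 67.9]
eef_rot: [-2.136, -2.143, 0.167]
contact_force: [-1.0, 0.2, -1.9]
gripper_width: 0.354
gripper_force: 94.8
```

```bash
python3 -c "
from h import *
where();delta(*tool_for_tip(67,51,9))"
```

```text
t 9.15 origin [-5.120e+00 -4.000e-02  5.135e+01] tip [ 6.064e+01 -5.000e-02  5.106e+01] ridge [-6.636e+01 -4.000e-02  6.105e+01] yaw,tilt,roll [-0.01  9.    0.07] F [-1.   0.2 -1.9] M [-0.01  0.08  0.03] grip 0.354 qd 0.006
turn [ 0.    -0.009  0.   ] shift [ 0.002  0.21  -0.031]
```

Request:
apply_moves([
  [[0,0,0],[0,0.04,-0.006],1],
  [[0,0,0],[0,0.08,-0.012],1],
  [[0,0,0],[0,0.12,-0.018],1],
  [[0,0,0],[0,0.12,-0.018],1],
])

```text
time_s: 9.55
tool_pos: [564.4, 247.4, 67.9]
eef_rot: [-2.135, -2.143, 0.167]
contact_force: [-2.5, 0.6, -0.2]
gripper_width: 0.354
gripper_force: 94.9
```

```bash
python3 -c "
from h import *
where();delta(*tool_for_tip(67,51,9))"
```

```text
t 9.55 origin [-1.550e+00 -4.000e-02  5.129e+01] tip [ 6.421e+01 -5.000e-02  5.099e+01] ridge [-6.279e+01 -5.000e-02  6.099e+01] yaw,tilt,roll [-0.01  9.    0.07] F [-2.5  0.6 -0.2] M [0.05 0.39 0.01] grip 0.354 qd 0.004
turn [-0.    -0.009  0.   ] shift [ 0.002  0.092 -0.015]
```

Spring force 2.5 N at 3.2 mm matches the model. Pushing on to a tip x of about 67.3.

Request:
apply_moves([
  [[0,0,0],[0,0.04,-0.008],1],
  [[0,0,0],[0,0.08,-0.015],1],
  [[0,0,0],[0,0.105,-0.02],1],
  [[0,0,0],[0,0.105,-0.02],1],
])

```text
time_s: 9.95
tool_pos: [567.6, 247.3, 67.9]
eef_rot: [-2.135, -2.143, 0.168]
contact_force: [-3.8, 0.3, -1.5]
gripper_width: 0.353
gripper_force: 94.9
```

```bash
python3 -c "
from h import *
where()
for th in(6,4,2,0):print(th);delta(*tool_for_tip(67.2,50.7,th))"
```

```text
t 9.95 origin [ 1.6  -0.08 51.3 ] tip [67.36 -0.09 51.  ] ridge [-59.64  -0.09  61.01] yaw,tilt,roll [-0.01  9.01  0.07] F [-3.8  0.3 -1.5] M [-0.02  0.63 -0.04] grip 0.353 qd 0.003
6
turn [-0.376 -0.008  0.   ] shift [ 0.003 -0.011  0.135]
4
turn [-0.626 -0.008  0.   ] shift [ 0.003 -0.012  0.218]
2
turn [-0.876 -0.008 -0.   ] shift [ 0.003 -0.01   0.301]
0
turn [-1.126 -0.008 -0.   ] shift [ 0.003 -0.005  0.384]
```

Request:
apply_moves([
  [[-0.13,0,0],[0,-0.004,0.045],1],
  [[-0.25,0,0],[0,-0.008,0.09],1],
  [[-0.38,0,0],[0,-0.01,0.135],1],
  [[-0.5,0,0],[0,-0.011,0.177],1],
  [[-0.63,0,0],[0,-0.012,0.218],1],
  [[-0.63,0,0],[0,-0.012,0.218],1],
])

```text
time_s: 10.55
tool_pos: [565.8, 247.4, 61.5]
eef_rot: [-2.182, -2.19, 0.073]
contact_force: [-4.1, 0.5, -3.1]
gripper_width: 0.349
gripper_force: 94.6
```

```bash
python3 -c "
from h import *
where()
for th in(2,1,0):print(th);delta(*tool_for_tip(67.2,50.5,th))"
```

```text
t 10.55 origin [ 1.220e+00 -3.000e-02  4.537e+01] tip [ 6.675e+01 -2.000e-02  5.092e+01] ridge [-6.063e+01 -5.000e-02  4.959e+01] yaw,tilt,roll [0.01 3.9  0.06] F [-4.1  0.5 -3.1] M [0.03 0.74 0.01] grip 0.349 qd 0.029
2
turn [-0.238 -0.008  0.002] shift [0.002 0.011 0.092]
1
turn [-0.363 -0.008  0.002] shift [0.001 0.009 0.133]
0
turn [-0.488 -0.008  0.002] shift [0.001 0.008 0.175]
```

Request:
apply_moves([
  [[-0.12,0,0],[0,0.006,0.045],1],
  [[-0.24,0,0],[0,0.011,0.092],1],
  [[-0.36,0,0],[0,0.01,0.133],1],
  [[-0.48,0,0],[0,0.01,0.17],1],
  [[-0.48,0,0],[0,0.01,0.17],1],
])

```text
time_s: 11.05
tool_pos: [565.9, 247.4, 56.4]
eef_rot: [-2.216, -2.224, -0.0]
contact_force: [-4.6, 0.2, -2.1]
gripper_width: 0.359
gripper_force: 94.8
```

```bash
python3 -c "
from h import *
where();delta(*tool_for_tip(65.5,50,0))"
```

```text
t 11.05 origin [ 2.400e+00 -1.000e-02  4.062e+01] tip [ 6.741e+01 -2.000e-02  5.056e+01] ridge [-5.960e+01 -2.000e-02  4.069e+01] yaw,tilt,roll [0.01 0.06 0.07] F [-4.6  0.2 -2.1] M [-0.03  0.82 -0.08] grip 0.359 qd 0.028
turn [-0.007 -0.008  0.001] shift [ 0.001 -0.064  0.021]
```

Request:
apply_moves([
  [[0,0,0],[0,-0.015,0.01],1],
  [[0,0,0],[0,-0.03,0.02],1],
  [[0,0,0],[0,-0.05,0.025],1],
  [[0,0,0],[0,-0.06,0.025],1],
  [[0,0,0],[0,-0.06,0.025],1],
])

```text
time_s: 11.55
tool_pos: [565.4, 247.4, 56.1]
eef_rot: [-2.217, -2.224, -0.001]
contact_force: [-2.1, 0.3, 0.7]
gripper_width: 0.356
gripper_force: 95.2
```

```bash
python3 -c "
from h import *
where();held()"
```

```text
t 11.55 origin [ 1.970e+00 -1.000e-02  4.028e+01] tip [ 6.697e+01 -4.000e-02  5.027e+01] ridge [-60.03   0.    40.29] yaw,tilt,roll [-0.01  0.01  0.07] F [-2.1  0.3  0.7] M [-0.02  0.27  0.05] grip 0.356 qd 0.001
plate top z=0.0025x+-0.0011y+1.86 34823
plate tool 25138 z 1.9 [11.2 10.4] [ 77.2 145.8] 0.25 px lims [[-24.7, -60.3, 0.2], [49.4, 64.5, 3.9]]
 y lims at x 5 -60.8 64.1
 y lims at x 15 -60.9 64.0
 y lims at x 25 -60.7 64.2
 x max at y -50 49.4
 x max at y -35 49.5
 x max at y 30 49.5
 x max at y 45 49.6
```

Request:
apply_moves([
  [[0,0,0],[0,-0.02,0.005],1],
  [[0,0,0],[0,-0.04,0.01],1],
  [[0,0,0],[0,-0.05,0.01],1],
  [[0,0,0],[0,-0.05,0.01],1],
])

```text
time_s: 12.0
tool_pos: [564.1, 247.5, 56.0]
eef_rot: [-2.217, -2.225, -0.002]
contact_force: [-0.4, -1.0, 3.2]
gripper_width: 0.353
gripper_force: 95.5
```

```bash
python3 -c "
from h import *
where()"
```

```text
t 12.0 origin [ 0.69  0.05 40.24] tip [6.568e+01 2.000e-02 5.028e+01] ridge [-61.31   0.07  40.21] yaw,tilt,roll [-0.02 -0.03  0.08] F [-0.4 -1.   3.2] M [-0.15 -0.06 -0.01] grip 0.353 qd 0.002
```

Request:
apply_moves([
  [[0,0,0],[0,0,0],0.2],
  [[0,0,0],[0,0,0],-0.1],
  [[0,0,0],[0,0,0],-0.3],
  [[0,0,0],[0,0,0],-0.3],
  [[0,0,0],[0,0,0],-0.3],
  [[0,0,0],[0,0,-0.3],-0.3],
  [[0,0,0],[0,0,-1],-0.3],
  [[0,0,0],[0,0,-2.2],-0.3],
  [[0,0,0],[0,0,-3.6],-0.3],
  [[0,0,0],[0,0,-4.6],-0.3],
], grip_force=20)

```text
time_s: 13.0
tool_pos: [564.1, 247.5, 197.0]
eef_rot: [-2.217, -2.225, -0.004]
contact_force: [-0.4, -0.6, -0.8]
gripper_width: 0.646
gripper_force: 0.0
```

Request:
apply_moves([
  [[0,0,0],[0.4,0,-0.5],-0.3],
  [[0,0,0],[0.8,0,-1],-0.3],
  [[0,0,0],[0.8,0,-1],-0.3],
  [[0,0,0],[0.8,0,-1],-0.3],
  [[0,0,0],[0.8,0,-1],-0.3],
])

```text
time_s: 13.5
tool_pos: [562.7, 270.5, 222.5]
eef_rot: [-2.216, -2.223, 0.003]
contact_force: [0.5, 0.4, -0.1]
gripper_width: 0.65
gripper_force: 0.0
```

```bash
python3 - <<'E'
from h import *
o=bot.get_obs();print(o['tool_pos'],o['contact_force'],o['gripper_width'])
c=bot.capture('wrist');P=cloud(c,w2c(c,o));save('w6.png',c['img'])
m=near(P,(569,248),75,40,75)&(P[...,2]<57)&(c['img'].min(-1)>140);q=P[m];q=q[abs(q[:,0]-566)<58]
A=np.c_[q[:,:2]-C[:2],np.ones(len(q))];w=np.ones(len(q),bool)
for _ in range(4):
    k=np.linalg.lstsq(A[w],q[w,2],rcond=None)[0];w=abs(q[:,2]-A@k)<2
print('plane slope x,y, top z at centre',k.round(4),len(q))
q=q[w];print('lims',(np.percentile(q[:,:2],[.2,99.8],axis=0)-C[:2]).round(1).tolist())
for n,z in [('-40',-40),('30',30)]:
    s=q[abs(q[:,0]-C[0]-z)<4][:,1]-C[1];print(n,s.min().round(1),s.max().round(1))
E
```

```text
[562.71740067 270.49360252 222.47752593] [ 0.46118982  0.42450924 -0.14519383] 0.6503959241637423
plane slope x,y, top z at centre [ 1.4000e-03 -1.0000e-04  5.4181e+01] 8530
lims [[-61.3, -47.9], [54.2, 48.6]]
-40 -48.0 48.4
30 -48.1 48.7
```

View pics/w6.png

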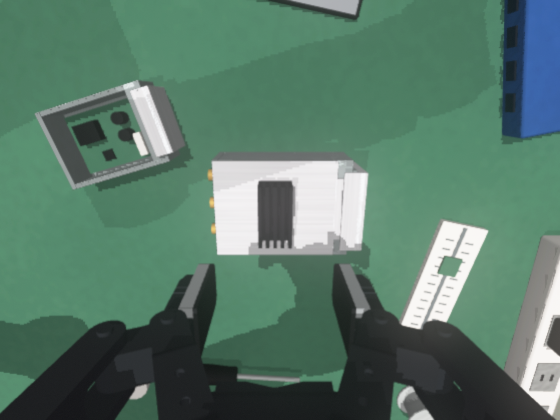

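The picture shows the cover seated and level on the case at (280,205), tongue under the lip at (355,210). Plate top is z 54.2 and slope about 0.001. The gripper is clear, so I'm handing in.

```bash
python3 -c "
from h import *
print(bot.finish_job())"
```

```text
the job is handed in; nothing more can be done
None
```

The cover is on the case with its tongue under the lip, released and level by the last wrist picture (plate top at z 54.2 mm against 54 expected, slope about 0.001 rad); I handed the job in at about 13.5 s, and no verdict came back.

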